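Switch on the bench supply with its loose isolator key

TASK

Switch on the bench supply: take the square isolator key out of its holder, push it fully home into the recessed square socket in the sloping face of the console, then turn it clockwise (looking at the face) until it stops. Let go and leave the key fully home in the socket; do not disturb the glue bottle, the battery pack or the side cutters.

Things in the scene. Friction and masses are not known exactly. Their poses are not given: they have to be found in the camera images.
- console: Fixed bench supply, sloping face between black end cheeks: 132 deep (x), 176 wide (y), 42 high in front, 133 at the back (mm). Origin: centre of underside; x to its back, z up. The face rises 35 deg to the back; in its middle, 87 up, is a 46 wide round well with the switch barrel 8 down in it. Bar uphill of the well = off, dot 60 deg clockwise = on. Two 13 high posts 58 uphill, 45 to each side.
- socket (a point): Square socket in the switch barrel, turning with it. Origin: centre of its mouth, 8 mm below the face. z points straight out of the face (35 deg from vertical); x, y parallel to its sides; x carries the white pointer line, uphill when off. Hole 16 square, 25 deep; the key's collar seats on the barrel top, level with the mouth. The key twists 0.155 rad in it before it drives the barrel.
- switch (a joint): Angle of the switch barrel, rad: 0 = off stop, growing clockwise looking at the face (negative turn about z of socket), 1.047 (60 deg) = on stop. Starts at 0 to 0.25, turns with light friction (0.08 N m), stays where it is left.
- key: Loose key, 86 mm long, about 90 g, upright in the holder. Origin on its axis at the shoulder (collar underside), z towards the handle. Below: 14 square shank, 22 long, sides along x and y, last 4.5 tapering to 7 square. Above: collar 28 across, 5 thick; neck 12 across (17 from 28 to 33 up); flat black handle 10 thick (x), 42 wide (y), 32 to 64 up. Fits the socket four ways.
- key_holder: Fixed holder (mm): 74 square base plate 6 thick with a 46 square grey block, top 32 above the table, with an 18 square hole 25 deep in which the key's shank stands loosely, its collar on the block's top. Origin: centre of the underside, z up, x and y parallel to the sides.
- glue_bottle: Bystander, loose: yellow glue bottle standing upright, 33 across and 90 high mm; origin under its centre.
- battery_pack: Bystander, loose: blue battery pack with lead, lying flat, 96 x 129 x 25 mm; origin under its centre.
- side_cutters: Bystander, loose: small side cutters with red handles, lying flat, 140 x 58 x 11 mm; origin under its centre, long along x.

How it is judged (in metres and radians):
On the way:
1. the key is fully home in the socket, the switch not yet turned past halfway (distance between key and socket below 0.004 m and angle between the z axis of key and the z axis of socket, either way round below 0.12 rad and value of joint switch below 0.52 rad), for 0.1 s.
At the end, for the whole second after the job is handed in: The switch stands at its on stop (over 0.95 of 1.047 rad) and the key rests released and still in the socket, its shoulder within 4 mm of the socket's mouth and its axis within 0.12 rad of the socket's (value of joint switch above 0.95 rad and distance between key and socket below 0.004 m and angle between the z axis of key and the z axis of socket, either way round below 0.12 rad and linear speed of key below 0.02 m/s and contact force between key and the arm below 0.05 N and contact force between key and the fingers below 0.05 N); the robot touches nothing.
It fails at once if the glue bottle is moved more than 30 mm or tipped over (distance of glue_bottle from where it was at the start of the episode above 0.03 m or angle between glue_bottle's own z axis and vertical above 0.5 rad).
It fails at once if the battery pack is moved more than 30 mm (distance of battery_pack from where it was at the start of the episode above 0.03 m).
It fails at once if the side cutters are moved more than 30 mm (distance of side_cutters from where it was at the start of the episode above 0.03 m).
It also fails if it takes over 32 s, if anything falls off the work surface, if the arm or the gripper's body presses on something with over 40 N, if the wrist force passes 120 N, or if a joint passes its speed limit or range.

ROBOT

A 7-joint arm with a two-finger parallel gripper is mounted at the origin on the work surface; the furniture and walls round the work are solid. World frame = base frame: x ahead of the robot, y to its left, z up, the work surface at z = 0. Lengths are in m, angles in degrees, forces in N, time in s.
With the tool pointing down it reaches from about 0.4 to 0.875 m from the base axis. Payload 6.5 kg.
Tool frame: the origin (TCP) lies midway between the tips of the shut fingers; the grasp point (between the pads) lies robot.pinch_z behind it (robot.pinch_z is the distance from the TCP to the grasp point, in m); z points along the fingers, y is the line along which they close (so a half turn about z gives the same grasp; the last joint's range is limited). The gripper opens to 88 mm and grips with 3 to 60 N. Pads are 18 mm wide; open, the fingers measure 123 mm over their backs; the gripper's body (75 mm by 187 mm) begins 45 mm behind the grasp point.
Start: joints at [59.576, 30.733, -0.252, 88.115, 0.149, 61.152, -4.079], TCP at [0.291, -0.581, 0.205] pointing down, gripper open.
Joint ranges: [-154.64, 154.64], [-21.42, 123.67], [-72.66, 72.17], [13.99, 137.28], [-74.86, 254.86], [10.95, 109.41], [-158.01, 158.01]. Speed limits (degrees/s): [136.94, 136.94, 180, 180, 180, 180, 180].

INTERFACE

Orientations are given as a 3x3 rotation matrix whose columns are the frame's x, y, z axes.
In Python, from bench import robot gives the robot as it stands. The module is installed in compiled form; this text tells all that it offers.
- The arm moves only by the tool jog_arm, never from a script. Its arguments are lists of equal length, an entry for each row: "twist": the turn, a rotation vector about the tool's x, y, z in rad, a list of three; "translation": the shift along the tool's x, y, z in mm, a list of three; "jaw": the finger opening in mm, from 0 to 88.1. A call has 1 to 8 rows; each row is the pose to reach, as a shift and turn from the pose commanded when the call began, along the tool's axes at that moment; what a row does not reach only later rows make up. A row lasts 1/12 s, in which the tool goes at most 41.7 mm and 7.16 degrees, less where a joint would pass 70% of its speed; a pose out of reach is approached as far as the arm can. A call with a gripper value outside its range is refused whole. The fingers move at their own pace and stop on an object; "grip_force" is the grip in N (left out, the last holds). Time passes only in rows, so rows that repeat a pose let the fingers close. It gives the time, the measured TCP pose, the force, the opening and the grip force at its end, in the units of the state.
- robot.state(): the state, without advancing time (a new reading comes with each control period).
- robot.read_camera(name): name is "side" or "top" or "wrist"; returns a dict with "image" (480x640x3 uint8, red, green, blue), "mtx" (3x3 intrinsics, pixels), "T" (4x4, takes a point from camera to world coordinates). Camera axes: x right, y down, z forward; pixel columns grow to the right and rows downward; lengths in m; the calibration is good to about 2 mm. The wrist camera is an equidistant fisheye: a pixel r from the principal point sees the ray r / f radians off the axis. A picture is of the moment at which its call begins. There is no depth.
- robot.job_done(): hands the job in; it is judged then, once.
The state is a dict: "time": time; "joints": joint angles; "joint_velocities": joint speeds; "effort": joint torques, N m; "eef_pos": TCP position; "tcp_rot": TCP orientation; "force": force on the tool from outside, world axes, zero at the start; "torque": the same for the moment, N m; "grip_width": opening from 0.0 (shut) to 1.0 (fully open); "gripper_force": force on a finger pad.
Only numpy, scipy, OpenCV 4.12 (cv2) and the standard library are available. Lean on these libraries where they do the work, as an engineer would, in place of code of your own. Each camera call takes 0.05 s, during which the arm holds its last target. There are 200 camera calls.

## Working session

There is one attempt and no reset: what is moved stays moved. The work goes in short steps, Python scripts to look and compute and a tool call to move; the robot and the scene stay as the last step left them, time stands still between calls to the robot, and variables do not carry over. Pictures are saved under pics/ and viewed, at most 10 in all, crops included, and the job is handed in when it is done.

Besides the shell and the picture viewer there is one more tool, called as a command line: name --argument value ..., lists and objects as JSON in quotes. jog_arm: Moves the arm, as the interface text tells. Its arguments: {"type":"object","properties":{"twist":{"type":"array","items":{"type":"array","items":{"type":"number"}}},"translation":{"type":"array","items":{"type":"array","items":{"type":"number"}}},"jaw":{"type":"array","items":{"type":"number"}},"grip_force":{"type":"number"}},"required":["twist","translation","jaw"]}

```bash
mkdir -p pics
python3 - <<'E'
from bench import robot
import cv2,numpy as np,pickle
D={}
for n in("side","top","wrist"):
    d=robot.read_camera(n);D[n]=d;cv2.imwrite(f"pics/{n}0.png",d["image"][:,:,::-1])
    print(n,d["mtx"].tolist(),np.round(d["T"],4).tolist())
pickle.dump(D,open("d0.pkl","wb"))
s=robot.state();print(s["time"],s["eef_pos"],s["tcp_rot"],s["grip_width"],robot.pinch_z)
E
```

```text
side [[540.852655390411, 0.0, 316.20821938239845], [0.0, 540.852655390411, 244.54043055172494], [0.0, 0.0, 1.0]] [[0.9854, -0.0817, 0.1496, 0.3025], [-0.1694, -0.3766, 0.9107, -0.9665], [-0.0181, -0.9228, -0.3849, 0.4201], [0.0, 0.0, 0.0, 1.0]]
top [[546.7412258255188, 0.0, 325.59031607584905], [0.0, 546.7412258255188, 237.9169650591438], [0.0, 0.0, 1.0]] [[-0.0254, -0.9805, 0.1949, 0.2568], [-0.9988, 0.0331, 0.0368, -0.191], [-0.0425, -0.1937, -0.9801, 0.9848], [0.0, 0.0, 0.0, 1.0]]
wrist [[371.64829954431775, 0.0, 318.30018872652664], [0.0, 371.64829954431775, 236.97689698015589], [0.0, 0.0, 1.0]] [[0.4471, -0.8626, -0.2366, 0.3519], [-0.8945, -0.4316, -0.1166, -0.5493], [-0.0015, 0.2638, -0.9646, 0.3849], [0.0, 0.0, 0.0, 1.0]]
0.15 [ 0.29112201 -0.58061346  0.20395606] [[ 8.93865490e-01  4.48334740e-01 -6.68285345e-04]
 [ 4.48335225e-01 -8.93864835e-01  1.08718708e-03]
 [-1.09933034e-04 -1.27141487e-03 -9.99999186e-01]] 1.0010940980560936 0.0187
```

View pics/side0.png

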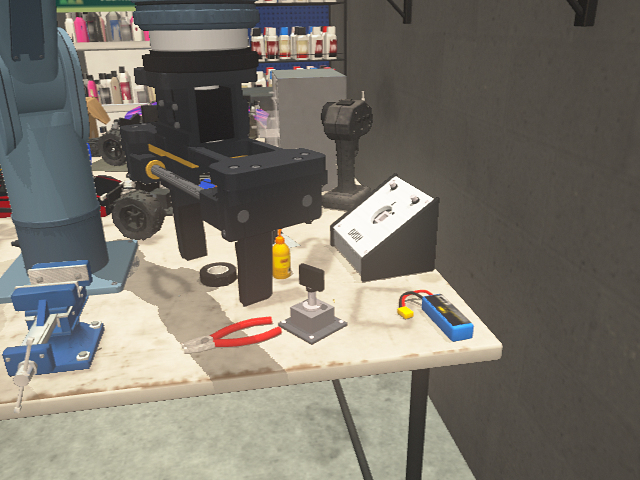

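View pics/top0.png

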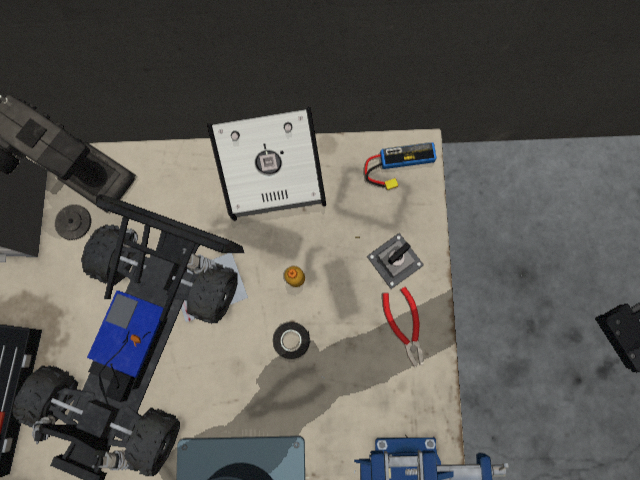

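The side view shows the holder with the key at about (312,300) and the console at (385,230). In the top view the holder is at (397,260), the well at (267,161), the glue bottle at (293,275), the cutters at (405,325) and the battery pack at (408,155). I'll enlarge the top view next.

Run:
```python
import cv2,numpy as np,pickle
D=pickle.load(open("d0.pkl","rb"))
t=D["top"]["image"][:,:,::-1];s=D["side"]["image"][:,:,::-1]
a=cv2.resize(t[100:225,200:330],None,fx=4,fy=4,interpolation=cv2.INTER_CUBIC) # 520x500
b=cv2.resize(t[225:295,360:430],None,fx=4,fy=4,interpolation=cv2.INTER_CUBIC) # 280x280
c=cv2.resize(s[255:347,275:345],None,fx=4,fy=4,interpolation=cv2.INTER_CUBIC)[:320]
o=np.zeros((600,800,3),np.uint8);o[:500,:520]=a;o[:280,520:]=b;o[280:600,520:]=c
cv2.imwrite("pics/crop1.png",o)
```

```text
(no output)
```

View pics/crop1.png

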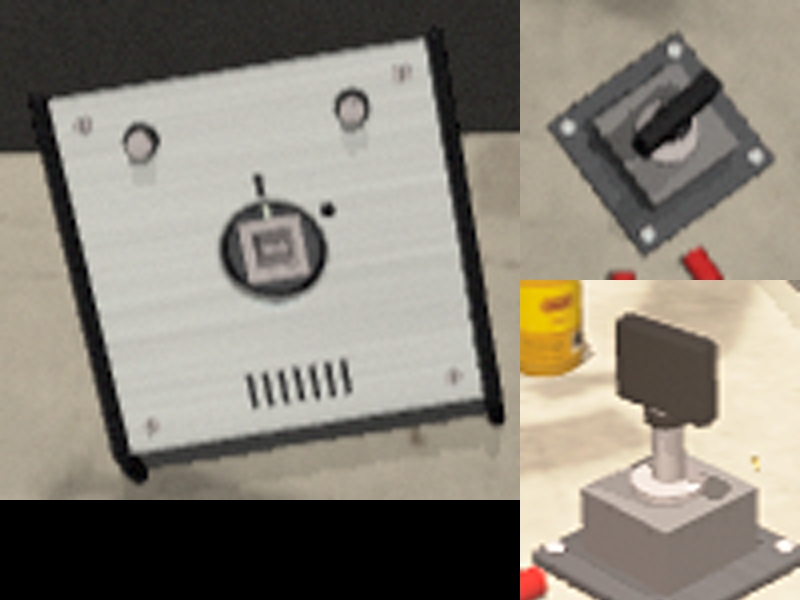

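The crop shows the well centre at top pixel (268.4,162.4) and the post tops at (235,135.7) and (287.9,126.7). The holder's plate corners and the handle ends are also clear. Next I'll fit the poses.

```bash
cat > h.py <<'E'
import numpy as np,pickle,cv2
from scipy.optimize import least_squares
from scipy.spatial.transform import Rotation as R
D=pickle.load(open("d0.pkl","rb"))
def proj(P,d,fish=False):
    c=(np.asarray(P)-d["T"][:3,3])@d["T"][:3,:3];K=d["mtx"]
    if fish:
        r=np.linalg.norm(c[:,:2],axis=1);th=np.arctan2(r,c[:,2]);q=c[:,:2]/r[:,None]*th[:,None]
    else: q=c[:,:2]/c[:,2:]
    return q*K[0,0]+K[:2,2]
def place(p,P): # p x,y,yaw(rad)
    return np.asarray(P)@R.from_euler('z',p[2]).as_matrix().T+[p[0],p[1],0]
def fit(p0,obs): # obs: list of (cam,points,pix)
    f=lambda p:np.concatenate([(proj(place(p,P),D[c])-px).ravel() for c,P,px in obs])
    r=least_squares(f,p0);print(np.round(r.x[:2],4),np.degrees(r.x[2]).round(2),"res",r.fun.round(1));return r.x
E
python3 - <<'E'
from h import *
c=np.array
s,k=np.sin(np.radians(35)),np.cos(np.radians(35))
W=c([0,0,.087]);U=c([k,0,s]);N=c([-s,0,k])
post=[W+U*.058+N*.013+c([0,e*.045,0]) for e in(1,-1)]
con=fit([.6,-.05,0.1],[("top",[W]+post,c([[268.4,162.4],[235,135.7],[287.9,126.7]])),("side",[W]+post,c([[383,213.5],[393.5,185],[415.5,199]]))])
q=.037
hol=fit([.5,-.3,.6],[("top",[[q,q,.006],[q,-q,.006],[-q,-q,.006],[-q,q,.006]],c([[398.75,234.5],[423.25,265],[391.25,288.75],[367.25,256.75]]))])
# key handle top ends by triangulation-like fit
a=.021
hx=fit([hol[0],hol[1],.6],[("top",[[0,-a,.096],[0,a,.096]],c([[409,244.5],[390.5,260.5]])),("side",[[0,-a,.096],[0,a,.096]],c([[323,270.5],[300.5,264]]))])
print(proj(place(hx,[[0,-a,.096],[0,a,.096]]),D["top"]),proj(place(con,[W]),D["side"]))
pickle.dump((con,hol,hx),open("fit.pkl","wb"))
E
```

```text
[ 0.5737 -0.063 ] 7.45 res [ 0.7 -1.1  0.5 -1.3  0.8 -1.1 -1.3  1.  -1.2 -2.2 -1.5 -2.8]
[ 0.4046 -0.2785] -55.48 res [ 0.2 -1.5  0.9  0.4 -0.1  1.  -1.   0. ]
[ 0.4068 -0.2793] 40.16 res [ 0.4 -1.5  0.1 -0.6 -0.9  0.4 -0.9 -0.8]
[[409.38100426 242.99445841]
 [390.60189944 259.8891391 ]] [[381.73249892 214.5144217 ]]
```

```bash
cat >> h.py <<'E'
from bench import robot
def rot(z,y): 
    z=np.array(z,float);z/=np.linalg.norm(z);y=np.array(y,float);y-=z*(y@z);y/=np.linalg.norm(y)
    return np.c_[np.cross(y,z),y,z]
def go(p,Rt):
    s=robot.state();C=s["tcp_rot"]
    tw=R.from_matrix(C.T@Rt).as_rotvec();tr=C.T@(np.array(p)-s["eef_pos"])*1e3
    print("twist",tw.round(4).tolist(),"trans",tr.round(1).tolist(),"rows",max(np.degrees(np.linalg.norm(tw))/7.16,np.linalg.norm(tr)/41.7).round(1),
     "| t",round(s["time"],2),"joints",np.round(s["joints"],1).tolist(),"F",np.round(s["force"],1).tolist(),"grip",round(s["grip_width"],3),round(s["gripper_force"],1) if np.isscalar(s["gripper_force"]) else s["gripper_force"])
def down(deg): 
    a=np.radians(deg);return rot([0,0,-1],[np.cos(a),np.sin(a),0])
E
python3 - <<'E'
from h import *
go([.4065,-.279,.19],down(40.2))
E
```

```text
twist [-0.001, -0.0011, -1.8075] trans [238.4, -217.9, 14.2] rows 14.5 | t 0.15 joints [59.6, 30.8, -0.3, 88.2, 0.1, 61.2, -4.1] F [-0.4, -0.1, 0.6] grip 1.001 0.0
```

jog_arm --twist '[[0,0,-1.8],[0,0,-1.8],[0,0,-1.8],[0,0,-1.8],[0,0,-1.8],[0,0,-1.8],[0,0,-1.8],[0,0,-1.8]]' --translation '[[238,-218,14],[238,-218,14],[238,-218,14],[238,-218,14],[238,-218,14],[238,-218,14],[238,-218,14],[238,-218,14]]' --jaw '[88,88,88,88,88,88,88,88]' --grip_force 30

```text
time: 0.82
eef_pos: [0.4071, -0.2758, 0.1905]
tcp_rot: [[0.097, 0.995, -0.0], [0.995, -0.097, 0.001], [0.001, -0.0, -1.0]]
force: [0.4, 0.7, -0.5]
grip_width: 0.998
gripper_force: 0.0
```

Run:
```python
from h import *
go([.4065,-.279,.19],down(40.2))
```

```text
twist [0.0002, -0.0008, -0.7989] trans [-3.2, -0.3, 0.5] rows 6.4 | t 0.82 joints [44.8, 17.6, -19.0, 111.5, 7.1, 52.0, 16.7] F [0.4, 0.7, -0.5] grip 0.998 0.0
```

jog_arm --twist '[[0,0,-0.8],[0,0,-0.8],[0,0,-0.8],[0,0,-0.8],[0,0,-0.8],[0,0,-0.8],[0,0,-0.8]]' --translation '[[-3,0,0],[-3,0,0],[-3,0,0],[-3,0,0],[-3,0,0],[-3,0,0],[-3,0,0]]' --jaw '[88,88,88,88,88,88,88]'

```text
time: 1.4
eef_pos: [0.4058, -0.2825, 0.1904]
tcp_rot: [[-0.644, 0.765, -0.0], [0.765, 0.644, 0.0], [0.0, -0.0, -1.0]]
force: [0.6, -0.2, 0.3]
grip_width: 0.998
gripper_force: 0.0
```

Run:
```python
from h import *
d=robot.read_camera("wrist");D["wrist"]=d;pickle.dump(D,open("d0.pkl","wb"))
con,hol,key=pickle.load(open("fit.pkl","rb"))
print(proj(place(key,[[0,-.021,.096],[0,.021,.096],[0,0,.096]]),d,True).round(1))
im=d["image"][:,:,::-1].copy()
cv2.imwrite("pics/w1.png",im)
go([.4065,-.279,.061],down(40.2))
```

```text
[[320.8 252.2]
 [320.8 198.7]
 [320.8 225.9]]
twist [-0.0002, -0.0005, -0.0016] trans [2.1, 2.8, 129.4] rows 3.1 | t 1.45 joints [52.3, 18.9, -27.3, 110.8, 10.8, 52.8, 59.8] F [-0.4, 0.2, -0.0] grip 0.997 0.0
```

View pics/w1.png

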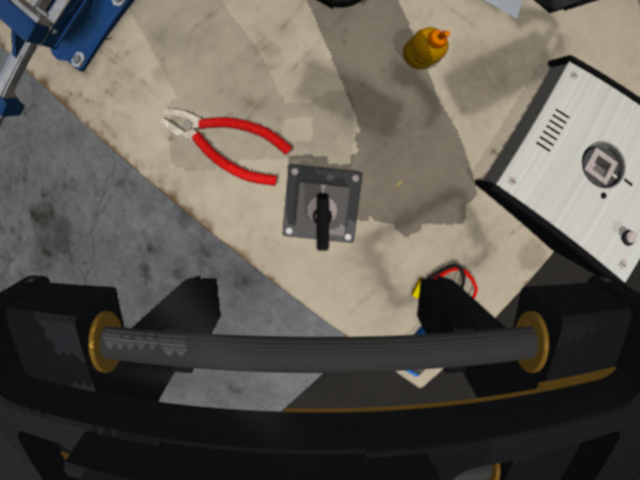

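The handle spans (322,193) to (322,250), so it lines up with the fingers and sits about 2 mm from the prediction. Descending now.

jog_arm --twist '[[0,0,0],[0,0,0],[0,0,0],[0,0,0],[0,0,0],[0,0,0],[0,0,0],[0,0,0]]' --translation '[[4,3,40],[4,3,80],[4,3,110],[4,3,129],[4,3,129],[4,3,129],[4,3,129],[4,3,129]]' --jaw '[88,88,60,30,0,0,0,0]' --grip_force 30

```text
time: 2.12
eef_pos: [0.407, -0.2782, 0.0632]
tcp_rot: [[-0.639, 0.769, 0.002], [0.769, 0.639, -0.002], [-0.003, 0.001, -1.0]]
force: [-0.0, -0.5, 1.2]
grip_width: 0.567
gripper_force: 0.0
```

Run:
```python
from h import *
go([.4065,-.279,.25],down(40.2))
```

```text
twist [0.0007, 0.0028, -0.0082] trans [-0.8, -0.7, -186.8] rows 4.5 | t 2.12 joints [47.5, 30.0, -22.9, 116.4, 19.0, 36.9, 51.9] F [-0.0, -0.5, 1.2] grip 0.567 0.0
```

jog_arm --twist '[[0,0,0],[0,0,0],[0,0,0],[0,0,0],[0,0,0],[0,0,0],[0,0,0],[0,0,0]]' --translation '[[0,0,0],[0,0,0],[0,0,0],[0,0,0],[0,0,0],[0,0,0],[0,0,0],[0,0,0]]' --jaw '[0,0,0,0,0,0,0,0]' --grip_force 40

```text
time: 2.78
eef_pos: [0.4066, -0.2784, 0.0627]
tcp_rot: [[-0.639, 0.769, 0.001], [0.769, 0.639, -0.002], [-0.002, -0.0, -1.0]]
force: [-3.2, -0.4, 11.1]
grip_width: 0.002
gripper_force: 5.6
```

Run:
```python
from h import *
go([.4065,-.279,.25],down(40.2))
```

```text
twist [-0.0002, 0.002, -0.0079] trans [-0.8, -0.5, -187.3] rows 4.5 | t 2.78 joints [47.5, 30.1, -22.9, 116.4, 19.0, 36.9, 51.9] F [-3.2, -0.4, 11.1] grip 0.002 5.6
```

Run:
```python
from h import *
d=robot.read_camera("side");w=robot.read_camera("wrist")
a=cv2.resize(d["image"][200:350,230:430,::-1],(800,600)[:2],interpolation=cv2.INTER_CUBIC)
o=np.zeros((600,800,3),np.uint8);o[:,:500]=cv2.resize(d["image"][200:350,250:375,::-1],(500,600),interpolation=cv2.INTER_CUBIC)
o[:400,500:]=cv2.resize(w["image"][140:340,245:395,::-1],(300,400),interpolation=cv2.INTER_CUBIC)
cv2.imwrite("pics/g1.png",o)
```

```text
(no output)
```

View pics/g1.png

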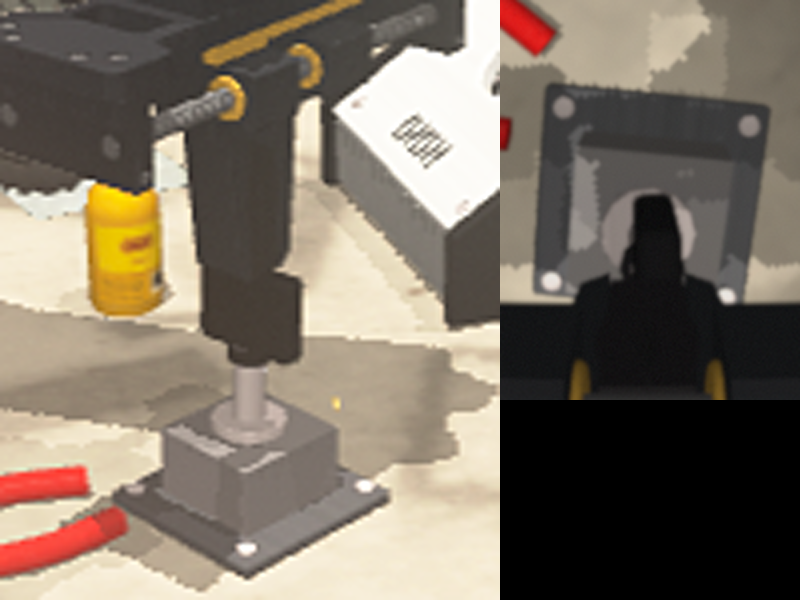

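Run:
```python
from h import *
s=robot.state();w=robot.read_camera("wrist");p=s["eef_pos"]
print(p,s["grip_width"],s["gripper_force"],s["force"])
u=proj([p],D["side"])[0];v=proj([p],w,True)[0]
print("side crop",(u-[250,200])*4,"wrist crop",500+(v[0]-245)*2,(v[1]-140)*2)
con,hol,key=pickle.load(open("fit.pkl","rb"))
P=place(key,[[0,-.021,.096],[0,.021,.096],[0,-.021,.064],[0,.021,.064]])
print((proj(P,D["side"])-[250,200])*4);print((proj(P,w,True)-[245,140])*2+[500,0])
```

```text
[ 0.40637138 -0.27842159  0.06266997] 0.006742054170611249 5.673751160502434 [-1.74184617 -1.65899954 11.67318371]
side crop [243.11818998 350.7372632 ] wrist crop 643.1460821404947 263.5734452059478
[[288.33015961 283.46391354]
 [198.32301306 252.62354451]
 [289.58506985 365.17246427]
 [200.9394143  332.21135372]]
[[642.32653943 403.12686619]
 [640.16768633 230.26364705]
 [643.02268032 341.26038349]
 [641.31300335 190.365289  ]]
```

The view is ambiguous, because the fingers seem to straddle the handle but the opening reads 0. A test lift will show whether the key is held.

jog_arm --twist '[[0,0,0],[0,0,0],[0,0,0],[0,0,0],[0,0,0]]' --translation '[[0,0,0],[0,0,-10],[0,0,-30],[0,0,-50],[0,0,-50]]' --jaw '[0,0,0,0,0]'

```text
time: 3.35
eef_pos: [0.4079, -0.2784, 0.1149]
tcp_rot: [[-0.64, 0.769, 0.004], [0.769, 0.64, -0.003], [-0.005, 0.002, -1.0]]
force: [0.5, -0.5, 0.1]
grip_width: 0.004
gripper_force: 0.0
```

Run:
```python
from h import *
d=robot.read_camera("side");w=robot.read_camera("wrist")
s=robot.state();print(s["eef_pos"],s["grip_width"],s["gripper_force"],s["force"],s["joints"][6])
o=np.zeros((600,800,3),np.uint8);o[:,:500]=cv2.resize(d["image"][200:350,250:375,::-1],(500,600),interpolation=cv2.INTER_CUBIC)
o[:400,500:]=cv2.resize(w["image"][140:340,245:395,::-1],(300,400),interpolation=cv2.INTER_CUBIC)
o=np.clip(o.astype(float)*1.0,0,255); o=(255*(o/255)**0.55).astype(np.uint8)
cv2.imwrite("pics/g2.png",o)
```

```text
[ 0.40617726 -0.27777247  0.11224551] -0.0002924503839625098 0.0 [-0.29431719 -0.49105209 -1.23160224] 54.75542844544675
```

View pics/g2.png

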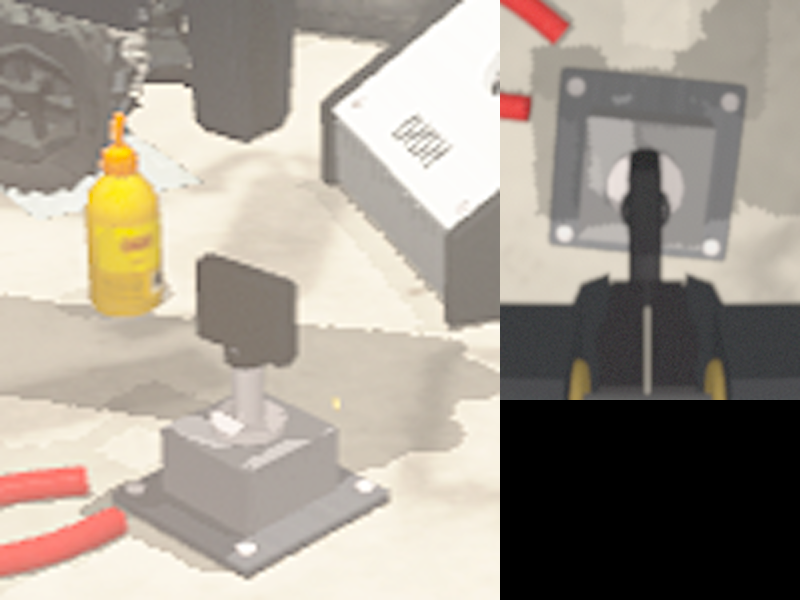

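The key is still standing in the holder: the fingers shut on top of the handle at about side crop (245,140), although the TCP should project near (243,225). I'll check how far the real fingertips are from the reported TCP.

```bash
python3 - <<'E'
from h import *
s=robot.state();p=s["eef_pos"];C=s["tcp_rot"];w=robot.read_camera("wrist")
for dz in(0,-.01,-.02,-.03,-.04,-.05):
    q=p+C[:,2]*dz
    print(dz,((proj([q],D["side"])[0]-[250,200])*4).round(),((proj([q],w,True)[0]-[245,140])*2+[500,0]).round())
for h in(.032,.064,.096):print(h,((proj([[.4065,-.279,h]],w,True)[0]-[245,140])*2+[500,0]).round())
E
python3 -c "
from bench import robot
print([a for a in dir(robot) if a[0]!='_'])"
```

```text
0 [239. 224.] [643. 264.]
-0.01 [239. 198.] [643. 278.]
-0.02 [238. 172.] [643. 294.]
-0.03 [237. 145.] [642. 311.]
-0.04 [236. 118.] [642. 331.]
-0.05 [236.  91.] [642. 352.]
0.032 [643. 188.]
0.064 [642. 214.]
0.096 [641. 247.]
['PlanningError', 'job_done', 'pinch_z', 'read_camera', 'state']
```

Run:
```python
from h import *
p=np.array([.29112,-.58061,.20396]);y=np.array([.4483,-.8939,0])
for dz in(0,.02,.033):
  print(dz,proj([p+y*k+[0,0,dz] for k in(.044,.0615,-.044,-.0615)],D["side"]).round().tolist())
```

```text
0 [[253.0, 337.0], [266.0, 347.0], [201.0, 293.0], [193.0, 286.0]]
0.02 [[251.0, 313.0], [264.0, 323.0], [199.0, 272.0], [190.0, 265.0]]
0.033 [[250.0, 297.0], [263.0, 307.0], [198.0, 258.0], [189.0, 252.0]]
```

Both views agree that the real fingertips are 33 mm behind the reported TCP, so I'll allow for that from here on. Opening, then going down to TCP z = 0.030.

jog_arm --twist '[[0,0,0],[0,0,0],[0,0,0],[0,0,0],[0,0,0],[0,0,0],[0,0,0],[0,0,0]]' --translation '[[0,0,0],[0,0,0],[0,0,0],[0,0,0],[0,0,10],[0,0,40],[0,0,70],[0,0,84]]' --jaw '[50,50,50,50,50,50,50,50]'

```text
time: 4.17
eef_pos: [0.404, -0.2764, 0.0243]
tcp_rot: [[-0.64, 0.769, -0.003], [0.769, 0.64, 0.002], [0.004, -0.001, -1.0]]
force: [-0.8, 0.5, -0.1]
grip_width: 0.563
gripper_force: 0.0
```

jog_arm --twist '[[0,0,0],[0,0,0],[0,0,0],[0,0,0],[0,0,0],[0,0,0],[0,0,0],[0,0,0]]' --translation '[[0,0,0],[0,0,0],[0,0,0],[0,0,0],[0,0,0],[0,0,0],[0,0,0],[0,0,0]]' --jaw '[0,0,0,0,0,0,0,0]' --grip_force 40

```text
time: 4.83
eef_pos: [0.4064, -0.2781, 0.0284]
tcp_rot: [[-0.639, 0.769, 0.001], [0.769, 0.639, -0.001], [-0.002, 0.0, -1.0]]
force: [-0.5, -0.7, 6.4]
grip_width: 0.146
gripper_force: 40.0
```

The handle is gripped now (opening 0.146, 40 N). Next I'll lift, then rectify the saved views of the barrel to read its angle.

jog_arm --twist '[[0,0,0],[0,0,0],[0,0,0],[0,0,0],[0,0,0],[0,0,0]]' --translation '[[0,0,-5],[0,0,-20],[0,0,-50],[0,0,-90],[0,0,-130],[0,0,-150]]' --jaw '[0,0,0,0,0,0]'

```text
time: 5.33
eef_pos: [0.4073, -0.2779, 0.1819]
tcp_rot: [[-0.64, 0.768, 0.004], [0.768, 0.64, -0.002], [-0.004, 0.001, -1.0]]
force: [0.2, 0.3, -1.0]
grip_width: 0.15
gripper_force: 40.0
```

```bash
cat >> h.py <<'E'
s35,c35=np.sin(np.radians(35)),np.cos(np.radians(35))
con,hol,key=pickle.load(open("fit.pkl","rb"))
def cw(v): return R.from_euler('z',con[2]).apply(v)
U,N,L=cw([c35,0,s35]),cw([-s35,0,c35]),cw([0,1,0])
W=np.array([con[0],con[1],.087]);M=W-N*.008
def rect(d,O,fish=False,half=.03,px=400):
    g=np.linspace(half,-half,px);a,b=np.meshgrid(g,g,indexing='ij') # rows uphill->downhill, cols left->right
    P=O+a[...,None]*U+b[...,None]*L
    q=proj(P.reshape(-1,3),d,fish).reshape(px,px,2).astype(np.float32)
    return cv2.remap(d["image"][:,:,::-1].copy(),q[...,0],q[...,1],cv2.INTER_CUBIC)
E
python3 - <<'E'
from h import *
s=robot.state();print(s["grip_width"],s["gripper_force"],s["joints"],s["force"])
o=np.hstack([rect(D["top"],M),rect(D["wrist"],M,True)])
d=robot.read_camera("side");
k=cv2.resize(d["image"][190:300,260:360,::-1],(200,220),interpolation=cv2.INTER_CUBIC)
o=np.vstack([o,np.zeros((200,800,3),np.uint8)]);o[400:600,:200]=k[:200]
cv2.imwrite("pics/r1.png",o)
E
```

```text
0.15001309923577136 39.99798595905304 [ 52.34406434  19.41424654 -27.99816309 111.66584505  11.56544662
  51.35706407  58.25979683] [ 0.15758593  0.28934375 -0.99861582]
```

View pics/r1.png

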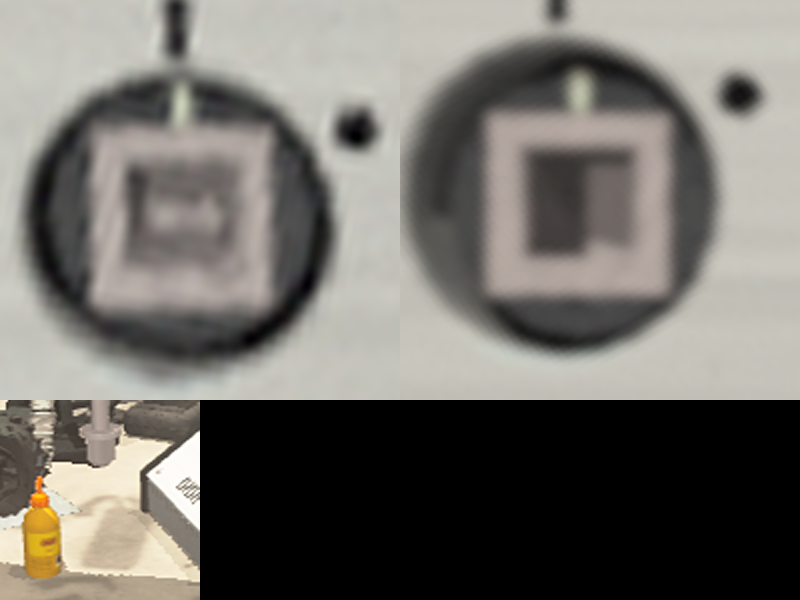

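The barrel is at about 0 rad in my axes. Its centre is roughly 3 mm to +L and 0.5–2.5 mm downhill of the fit. The 13 mm opening suggests the tips closed on the 17 mm boss at the handle's foot, so I'll set the key back and regrip 6 mm higher.

jog_arm --twist '[[0,0,0],[0,0,0],[0,0,0],[0,0,0],[0,0,0],[0,0,0],[0,0,0],[0,0,0]]' --translation '[[0,0,40],[0,0,80],[0,0,115],[0,0,135],[0,0,149],[0,0,149],[0,0,149],[0,0,149]]' --jaw '[0,0,0,0,0,25,25,25]'

```text
time: 6.05
eef_pos: [0.4063, -0.2776, 0.0294]
tcp_rot: [[-0.64, 0.769, 0.001], [0.769, 0.64, -0.0], [-0.001, 0.0, -1.0]]
force: [-0.8, -0.3, 0.4]
grip_width: 0.283
gripper_force: 0.0
```

jog_arm --twist '[[0,0,0],[0,0,0],[0,0,0],[0,0,0],[0,0,0],[0,0,0],[0,0,0]]' --translation '[[0,0,-6],[0,0,-6],[0,0,-6],[0,0,-6],[0,0,-6],[0,0,-6],[0,0,-6]]' --jaw '[25,25,0,0,0,0,0]' --grip_force 50

```text
time: 6.63
eef_pos: [0.4061, -0.2778, 0.035]
tcp_rot: [[-0.64, 0.769, 0.001], [0.769, 0.64, -0.001], [-0.001, -0.0, -1.0]]
force: [-0.9, -0.9, 5.6]
grip_width: 0.109
gripper_force: 50.0
```

jog_arm --twist '[[0,0,0],[0,0,0],[0,0,0],[0,0,0],[0,0,0],[0,0,0]]' --translation '[[0,0,-5],[0,0,-30],[0,0,-70],[0,0,-110],[0,0,-145],[0,0,-165]]' --jaw '[0,0,0,0,0,0]'

```text
time: 7.13
eef_pos: [0.4069, -0.2778, 0.2034]
tcp_rot: [[-0.64, 0.768, 0.003], [0.768, 0.64, -0.002], [-0.004, 0.001, -1.0]]
force: [0.9, 0.5, -0.2]
grip_width: 0.112
gripper_force: 50.0
```

```bash
cat >> h.py <<'E'
M=M+.003*L-.0015*U
E
python3 - <<'E'
from h import *
print(M)
go(M+N*.063,rot(-N,U))
E
```

```text
[ 0.57667335 -0.05957342  0.07958642]
twist [-0.5922, -0.1692, 0.5475] trans [78.6, 239.5, 72.2] rows 6.6 | t 7.13 joints [53.4, 17.8, -29.1, 110.4, 10.6, 54.1, 59.1] F [0.9, 0.5, -0.2] grip 0.112 50.0
```

jog_arm --twist '[[-0.592,-0.169,0.548],[-0.592,-0.169,0.548],[-0.592,-0.169,0.548],[-0.592,-0.169,0.548],[-0.592,-0.169,0.548],[-0.592,-0.169,0.548],[-0.592,-0.169,0.548],[-0.592,-0.169,0.548]]' --translation '[[20,40,0],[40,80,10],[55,120,20],[65,160,35],[75,200,50],[78.6,239.5,72],[78.6,239.5,72],[78.6,239.5,72]]' --jaw '[0,0,0,0,0,0,0,0]'

```text
time: 7.8
eef_pos: [0.5121, -0.0759, 0.1418]
tcp_rot: [[-0.238, 0.864, 0.444], [0.971, 0.201, 0.13], [0.023, 0.462, -0.887]]
force: [0.3, -0.0, -1.6]
grip_width: 0.106
gripper_force: 50.0
```

Run:
```python
from h import *
go(M+N*.063,rot(-N,U))
go(M+N*.063,rot(-N,U))
t=robot.read_camera("top");s=robot.read_camera("side");w=robot.read_camera("wrist")
pickle.dump({"top":t,"side":s,"wrist":w},open("d1.pkl","wb"))
o=np.zeros((600,800,3),np.uint8)
o[:300,:400]=cv2.resize(t["image"][115:205,210:330,::-1],(400,300),interpolation=cv2.INTER_CUBIC)
o[300:,:400]=cv2.resize(s["image"][145:235,330:450,::-1],(400,300),interpolation=cv2.INTER_CUBIC)
o[:300,400:]=cv2.resize(w["image"][100:325,170:470,::-1],(400,300),interpolation=cv2.INTER_CUBIC)
o=(255*(o/255)**0.6).astype(np.uint8)
cv2.imwrite("pics/hov.png",o)
P=[M,M+N*.06,M+N*.038]
for n,(a,b,f,ou,ov) in {"top":(210,115,10/3,0,0),"side":(330,145,10/3,0,300),"wrist":(170,100,4/3,400,0)}.items():
    print(n,((proj(P,dict(top=t,side=s,wrist=w)[n],n=="wrist")-[a,b])*f+[ou,ov]).round().tolist())
```

```text
twist [-0.1318, -0.0773, 0.0826] trans [4.2, 22.3, 23.7] rows 1.4 | t 7.8 joints [28.6, 15.5, -18.2, 131.5, -41.1, 12.1, 64.3] F [0.3, -0.0, -1.6] grip 0.106 50.0
twist [-0.1318, -0.0773, 0.0826] trans [4.2, 22.3, 23.7] rows 1.4 | t 7.8 joints [28.6, 15.5, -18.2, 131.5, -41.1, 12.1, 64.3] F [0.3, -0.0, -1.6] grip 0.106 50.0
top [[193.0, 154.0], [187.0, 187.0], [189.0, 174.0]]
side [[175.0, 542.0], [119.0, 463.0], [140.0, 493.0]]
wrist [[648.0, 179.0], [644.0, 203.0], [646.0, 193.0]]
```

View pics/hov.png

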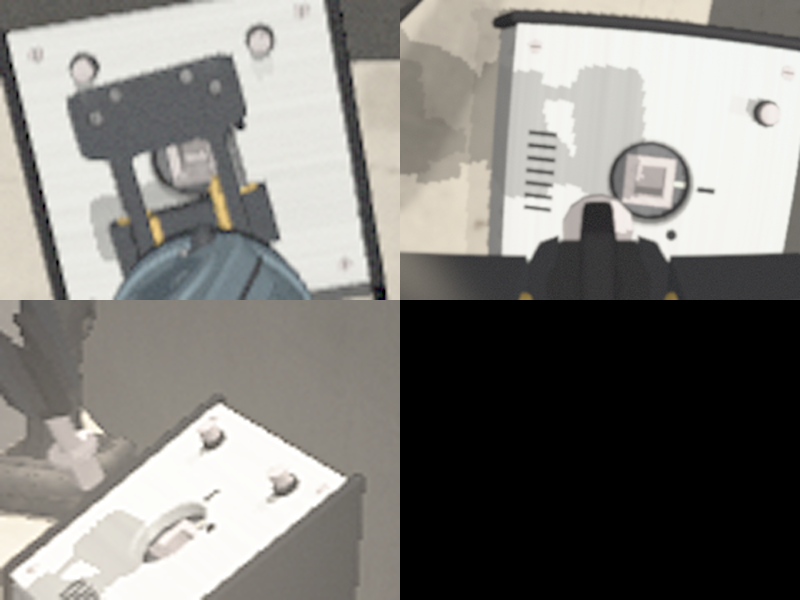

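The top view shows the gripper over the well, and the wrist view shows the socket at (652,180) with the key's collar below it at (598,215). The move hasn't finished, since j6 is near its limit, so I'll continue to the hover pose.

jog_arm --twist '[[-0.132,-0.077,0.083],[-0.132,-0.077,0.083],[-0.132,-0.077,0.083],[-0.132,-0.077,0.083],[-0.132,-0.077,0.083],[-0.132,-0.077,0.083]]' --translation '[[4,22,24],[4,22,24],[4,22,24],[4,22,24],[4,22,24],[4,22,24]]' --jaw '[0,0,0,0,0,0]'

```text
time: 8.45
eef_pos: [0.5458, -0.074, 0.1627]
tcp_rot: [[-0.141, 0.837, 0.528], [0.99, 0.111, 0.089], [0.016, 0.535, -0.845]]
force: [-0.1, 0.2, -0.6]
grip_width: 0.109
gripper_force: 50.0
```

Run:
```python
from h import *
go(M+N*.063,rot(-N,U))
```

```text
twist [-0.0461, -0.0197, 0.0011] trans [9.9, -19.9, 24.8] rows 0.8 | t 8.45 joints [8.2, 13.6, 1.8, 132.5, -74.4, 11.0, 88.9] F [-0.1, 0.2, -0.6] grip 0.109 50.0
```

The arm's own IK has run into the j5 and j6 limits. I'll identify a kinematic model from the recorded states and plan a configuration that reaches the socket.

```bash
cat > kin.py <<'E'
import numpy as np,itertools,pickle
from scipy.optimize import least_squares
from scipy.spatial.transform import Rotation as R
Q=np.array([[59.576,30.733,-.252,88.115,.149,61.152,-4.079],[44.8,17.6,-19.0,111.5,7.1,52.0,16.7],[52.3,18.9,-27.3,110.8,10.8,52.8,59.8],
[47.5,30.1,-22.9,116.4,19.0,36.9,51.9],[53.4,17.8,-29.1,110.4,10.6,54.1,59.1],[28.6,15.5,-18.2,131.5,-41.1,12.1,64.3],[8.2,13.6,1.8,132.5,-74.4,11.0,88.9]])
P=np.array([[.2911,-.5806,.2045],[.4071,-.2758,.1905],[.4055,-.2823,.1904],[.4066,-.2784,.0627],[.4069,-.2778,.2034],[.5121,-.0759,.1418],[.5458,-.074,.1627]])
Ro=np.array([[[.894,.448,0],[.448,-.894,.001],[0,-.001,-1]],[[.097,.995,0],[.995,-.097,.001],[.001,0,-1]],[[-.644,.765,0],[.765,.644,0],[0,0,-1]],
[[-.639,.769,.001],[.769,.639,-.002],[-.002,0,-1]],[[-.64,.768,.003],[.768,.64,-.002],[-.004,.001,-1]],[[-.238,.864,.444],[.971,.201,.13],[.023,.462,-.887]],[[-.141,.837,.528],[.99,.111,.089],[.016,.535,-.845]]])
def fk(q,x,e):
    q=np.radians(q);H,A,a,B,b,T,t,psi,dl,a2,l=x
    z=lambda t:R.from_euler('z',t);y=lambda t:R.from_euler('y',t)
    r=z(psi+e[0]*q[0]);p=np.array([0,0,H])+r.apply([a2,l,0])
    r=r*y(q[1])*z(e[1]*q[2]);p=p+r.apply([a,0,A])
    r=r*y(q[3])*z(e[2]*q[4]);p=p+r.apply([b,0,B])
    r=r*y(q[5]);p=p+r.apply([t,0,T])
    return p,r*z(e[3]*q[6]+dl)
E
python3 - <<'E'
from kin import *
Rm=[R.from_matrix(m) for m in Ro]
best=[]
for e in itertools.product([1,-1],repeat=4):
  for d in(np.pi/2,-np.pi/2):
    def f(x):
        o=[]
        for q,p,m in zip(Q,P,Rm):
            pp,rr=fk(q,x,e);o+=list((pp-p)*5);o+=list((rr.inv()*m).as_rotvec())
        return np.array(o+list(.01*(x-x0)))
    x0=np.array([.35,.35,0,.35,0,.3,0,0,d,0,0])
    r=least_squares(f,x0);best.append((r.cost,e,r.x,np.abs(r.fun[:42]).max()))
best.sort(key=lambda b:b[0])
for b in best[:3]:print(b[0],b[3],b[1],b[2].round(4))
pickle.dump(best[0],open("kin.pkl","wb"))
E
```

```text
0.0006015352025101106 0.015604114852400403 (-1, -1, -1, -1) [ 3.4080e-01  4.9810e-01 -1.0000e-03  4.4250e-01  2.6000e-03  3.5140e-01
 -1.1000e-03 -2.3700e-02  1.5488e+00  9.8000e-03 -3.0000e-02]
0.0011018866072740581 0.015607288947398629 (-1, -1, -1, -1) [ 3.4080e-01  4.9800e-01 -9.0000e-04  4.4250e-01  2.6000e-03  3.5140e-01
 -1.1000e-03 -2.3500e-02 -4.7341e+00  9.8000e-03 -3.0100e-02]
1.1568590675938064 0.6754842705841934 (-1, 1, -1, -1) [-0.2849  0.2393 -0.2161 -0.0531 -0.04   -0.1051  0.1745  0.6627  1.6882
  0.7264 -0.3897]
```

```bash
cat >> kin.py <<'E'
_,E,X,_=pickle.load(open("kin.pkl","rb")) if __import__('os').path.exists("kin.pkl") else (0,0,0,0)
LO=np.array([-154.64,-21.42,-72.66,13.99,-74.86,10.95,-158.01]);HI=np.array([154.64,123.67,72.17,137.28,254.86,109.41,158.01])
def ik(p,Rt,q0,w=1e-3,m=1.):
    f=lambda q:np.r_[(lambda a:np.r_[(a[0]-p)*10,(a[1].inv()*Rt).as_rotvec()])(fk(q,X,E)),w*np.radians(q-q0)]
    r=least_squares(f,np.clip(q0,LO+m+.1,HI-m-.1),bounds=(LO+m,HI-m));return r.x,np.abs(r.fun[:6]).max()
E
python3 - <<'E'
from h import *
from kin import *
rng=np.random.default_rng(0)
for h in(.003,.063):
  for phi in range(-180,180,30):
    a=np.radians(phi);Rt=R.from_matrix(rot(-N,U*np.cos(a)+L*np.sin(a)))
    S=[]
    for i in range(25):
        q,e=ik(M+N*h,Rt,rng.uniform(LO,HI))
        if e<.003:S.append(q)
    S=np.array(S)
    if len(S):
        k=np.argsort(S[:,4]);print(h,phi,len(S),S[k[[0,len(k)//2,-1]]].round().astype(int).tolist())
    else: print(h,phi,0)
E
```

```text
0.003 -180 17 [[61, 56, -72, 130, 114, 40, 101], [39, 33, -39, 131, 145, 15, 55], [-39, 43, 61, 136, 244, 47, -63]]
0.003 -150 18 [[61, 56, -72, 130, 114, 40, 131], [33, 31, -32, 132, 159, 14, 70], [-45, 52, 71, 136, 245, 58, -39]]
0.003 -120 14 [[52, 42, -56, 130, 123, 25, 144], [10, 27, -3, 133, 210, 16, 44], [-45, 52, 71, 136, 245, 58, -9]]
0.003 -90 8 [[44, 36, -45, 131, 135, 18, 157], [18, 28, -14, 133, 195, 14, 90], [-45, 52, 71, 136, 245, 58, 21]]
0.003 -60 18 [[61, 56, -72, 130, 114, 40, -139], [1, 27, 7, 134, 220, 19, 92], [-45, 52, 71, 136, 245, 58, 51]]
0.003 -30 15 [[61, 56, -72, 130, 114, 40, -109], [54, 45, -60, 130, 120, 27, -122], [-45, 52, 71, 136, 245, 58, 81]]
0.003 0 20 [[61, 56, -72, 130, 114, 40, -79], [39, 33, -39, 131, 145, 15, -125], [-45, 52, 71, 136, 245, 58, 111]]
0.003 30 9 [[61, 56, -72, 130, 114, 40, -49], [36, 32, -35, 131, 151, 15, -101], [-45, 52, 71, 136, 245, 58, 141]]
0.003 60 9 [[61, 56, -72, 130, 114, 40, -19], [61, 56, -72, 130, 114, 40, -19], [-7, 27, 18, 134, 228, 22, -157]]
0.003 90 13 [[61, 56, -72, 130, 114, 40, 11], [48, 39, -51, 131, 128
[... 851 characters left out ...]
34, 122, 12, -131]]
0.063 0 7 [[65, 42, -72, 133, 105, 28, -78], [59, 33, -61, 133, 111, 18, -88], [52, 27, -51, 134, 122, 12, -101]]
0.063 30 7 [[55, 30, -56, 133, 116, 15, -64], [52, 27, -51, 134, 122, 12, -71], [52, 27, -51, 134, 122, 12, -71]]
0.063 60 13 [[65, 42, -72, 133, 105, 28, -18], [61, 35, -64, 133, 109, 21, -25], [52, 27, -51, 134, 122, 12, -41]]
0.063 90 11 [[65, 42, -72, 133, 105, 28, 12], [58, 32, -60, 133, 112, 18, 1], [52, 27, -51, 134, 122, 12, -11]]
0.063 120 10 [[65, 42, -72, 133, 105, 28, 42], [53, 28, -53, 134, 120, 13, 21], [52, 27, -51, 134, 122, 12, 19]]
0.063 150 14 [[65, 42, -72, 133, 105, 28, 72], [53, 29, -53, 134, 119, 13, 52], [52, 27, -51, 134, 122, 12, 49]]
```

The model reproduces what the arm did. A route through a rightward tilt with the tool's y along the console's width keeps all joints within range, so I'll take that.

Run:
```python
from sim import *
g=np.array;s=robot.state()
go([.52,-.10,.25],zy(tilt(0,35),90).as_matrix())
run(s["joints"],[(g([.52,-.10,.25]),zy(tilt(0,35),90)),(g([.57,-.08,.2]),zy(tilt(20,35),90)),(M+N*.08,zy(tilt(35,35),90)),(M+N*.063,zy(-N,90))])
```

```text
twist [0.9294, -0.0507, -1.6363] trans [-20.7, 22.2, -89.7] rows 15.1 | t 8.45 joints [8.2, 13.6, 1.8, 132.5, -74.4, 11.0, 88.9] F [-0.1, 0.2, -0.6] grip 0.109 50.0
[ 0.52 -0.1   0.25] q [-42, 19, 31, 113, 31, 57, 68] err 0.0
[ 0.57 -0.08  0.2 ] q [-48, 21, 38, 123, 45, 33, 41] err 0.0
[ 0.531 -0.066  0.145] q [-6, 22, -17, 137, 99, 43, -23] err 0.0001
[ 0.541 -0.064  0.131] q [50, 27, -49, 134, 125, 11, -15] err 0.0
```

jog_arm --twist '[[0,0,0],[0.93,-0.05,-1.64],[0.93,-0.05,-1.64],[0.93,-0.05,-1.64],[0.93,-0.05,-1.64],[0.93,-0.05,-1.64],[0.93,-0.05,-1.64],[0.93,-0.05,-1.64]]' --translation '[[-5,5,-40],[-20,22,-90],[-20,22,-90],[-20,22,-90],[-20,22,-90],[-20,22,-90],[-20,22,-90],[-20,22,-90]]' --jaw '[0,0,0,0,0,0,0,0]'

```text
time: 9.12
eef_pos: [0.5195, -0.1023, 0.2508]
tcp_rot: [[-0.627, 0.73, 0.272], [0.75, 0.66, -0.039], [-0.208, 0.18, -0.961]]
force: [-0.1, 0.7, -0.7]
grip_width: 0.107
gripper_force: 50.0
```

Run:
```python
from sim import *
go([.52,-.10,.25],zy(tilt(0,35),90).as_matrix())
```

```text
twist [0.6195, -0.0245, -1.0363] trans [1.6, 1.7, 0.8] rows 9.7 | t 9.12 joints [-13.3, 6.3, 20.8, 118.5, -3.0, 39.7, 50.1] F [-0.1, 0.7, -0.7] grip 0.107 50.0
```

jog_arm --twist '[[0.62,-0.02,-1.04],[0.62,-0.02,-1.04],[0.62,-0.02,-1.04],[0.62,-0.02,-1.04],[0.62,-0.02,-1.04],[0.62,-0.02,-1.04],[0.62,-0.02,-1.04],[0.62,-0.02,-1.04]]' --translation '[[0,0,0],[0,0,0],[0,0,0],[0,0,0],[0,0,0],[0,0,0],[0,0,0],[0,0,0]]' --jaw '[0,0,0,0,0,0,0,0]'

```text
time: 9.78
eef_pos: [0.5207, -0.1012, 0.2506]
tcp_rot: [[-0.996, 0.062, 0.068], [0.022, 0.879, -0.476], [-0.089, -0.472, -0.877]]
force: [0.2, -0.6, -0.7]
grip_width: 0.108
gripper_force: 50.0
```

Run:
```python
from sim import *
g=np.array;s=robot.state()
go([.57,-.08,.2],zy(tilt(20,35),90).as_matrix())
run(s["joints"],[(g([.57,-.08,.2]),zy(tilt(20,35),90)),(M+N*.08,zy(tilt(35,35),90)),(M+N*.063,zy(-N,90))])
```

```text
twist [0.054, -0.2991, 0.0052] trans [-44.1, 45.6, 37.6] rows 2.4 | t 9.78 joints [-26.5, 16.3, 15.8, 111.0, 28.9, 58.4, 59.7] F [0.2, -0.6, -0.7] grip 0.108 50.0
[ 0.57 -0.08  0.2 ] q [-34, 19, 20, 122, 52, 38, 34] err 0.0
[ 0.531 -0.066  0.145] q [-6, 22, -17, 137, 99, 43, -23] err 0.0001
[ 0.541 -0.064  0.131] q [50, 27, -49, 134, 125, 11, -15] err 0.0
```

jog_arm --twist '[[0.054,-0.3,0.005],[0.054,-0.3,0.005],[0.054,-0.3,0.005],[0.054,-0.3,0.005]]' --translation '[[-44,46,38],[-44,46,38],[-44,46,38],[-44,46,38]]' --jaw '[0,0,0,0]'

```text
time: 10.12
eef_pos: [0.5662, -0.078, 0.1959]
tcp_rot: [[-0.933, 0.075, 0.353], [-0.122, 0.854, -0.505], [-0.34, -0.514, -0.788]]
force: [-0.1, -1.2, -1.0]
grip_width: 0.108
gripper_force: 50.0
```

Run:
```python
from sim import *
g=np.array;s=robot.state();print(s["joints"].round(),s["time"])
for t in(35,25,15):
  for p in (g([.58,-.075,.19]),g([.60,-.07,.16]),g([.57,-.07,.15])):
    print(t);run(s["joints"],[(p,zy(tilt(35,t),90)),(M+N*.055,zy(-N,90)),(M+N*.045,zy(-N,90))])
go([.60,-.07,.16],zy(tilt(35,35),90).as_matrix())
go([.60,-.07,.16],zy(tilt(35,25),90).as_matrix())
```

```text
[-36.  20.  20. 122.  52.  39.  32.] 10.1167
35
[ 0.58  -0.075  0.19 ] q [-39, 18, 27, 132, 87, 26, -8] err 0.0
[ 0.545 -0.064  0.125] q [47, 27, -46, 134, 131, 11, -21] err 0.0
[ 0.551 -0.063  0.116] q [47, 29, -46, 133, 132, 13, -21] err 0.0
35
[ 0.6  -0.07  0.16] q [-39, 24, 26, 130, 94, 24, -17] err 0.0
[ 0.545 -0.064  0.125] q [47, 27, -46, 134, 131, 11, -21] err 0.0
[ 0.551 -0.063  0.116] q [47, 29, -46, 133, 132, 13, -21] err 0.0
35
[ 0.57 -0.07  0.15] q [-38, 23, 24, 135, 99, 26, -24] err 0.0
[ 0.545 -0.064  0.125] q [47, 27, -46, 134, 131, 11, -21] err 0.0
[ 0.551 -0.063  0.116] q [47, 29, -46, 133, 132, 13, -21] err 0.0
25
[ 0.58  -0.075  0.19 ] q [-33, 14, 26, 133, 92, 15, -5] err 0.0
[ 0.545 -0.064  0.125] q [47, 27, -46, 134, 131, 11, -21] err 0.0
[ 0.551 -0.063  0.116] q [47, 29, -46, 133, 132, 13, -21] err 0.0
25
[ 0.6  -0.07  0.16] q [-27, 20, 21, 132, 105, 15, -20] err 0.0
[ 0.545 -0.064  0.125] q [47, 27, -46, 134, 131, 11, -21] err 0.0
[ 0.551 -0.063  0.116] q [47, 29, -46, 133, 132, 13, -21] err 0.0
25
[ 0.57 -0.07  0.15] q [-25, 19, 17, 136, 113, 18, -29] err 0.0
[... 354 characters left out ...]
 [1, 18, -5, 130, 110, 11, -16] err 0.0
[ 0.545 -0.064  0.125] q [47, 27, -46, 134, 131, 11, -21] err 0.0
[ 0.551 -0.063  0.116] q [47, 29, -46, 133, 132, 13, -21] err 0.0
15
[ 0.57 -0.07  0.15] q [1, 17, -4, 134, 124, 12, -31] err 0.0
[ 0.545 -0.064  0.125] q [47, 27, -46, 134, 131, 11, -21] err 0.0
[ 0.551 -0.063  0.116] q [47, 29, -46, 133, 132, 13, -21] err 0.0
twist [-0.0571, -0.2254, 0.1385] trans [-20.3, 27.9, 36.2] rows 2.2 | t 10.12 joints [-35.9, 19.7, 20.0, 122.4, 51.8, 38.7, 32.4] F [-0.1, -1.2, -1.0] grip 0.108 50.0
twist [-0.212, -0.2359, 0.1207] trans [-20.3, 27.9, 36.2] rows 2.7 | t 10.12 joints [-35.9, 19.7, 20.0, 122.4, 51.8, 38.7, 32.4] F [-0.1, -1.2, -1.0] grip 0.108 50.0
```

Run:
```python
from sim import *
go([.58,-.075,.19],zy(tilt(35,15),90).as_matrix())
```

```text
twist [-0.36, -0.2451, 0.1032] trans [-11.2, 6.7, 8.0] rows 3.6 | t 10.12 joints [-35.9, 19.7, 20.0, 122.4, 51.8, 38.7, 32.4] F [-0.1, -1.2, -1.0] grip 0.108 50.0
```

jog_arm --twist '[[-0.36,-0.245,0.103],[-0.36,-0.245,0.103],[-0.36,-0.245,0.103],[-0.36,-0.245,0.103],[-0.36,-0.245,0.103],[-0.36,-0.245,0.103],[-0.36,-0.245,0.103],[-0.36,-0.245,0.103]]' --translation '[[-11,7,8],[-11,7,8],[-11,7,8],[-11,7,8],[-11,7,8],[-11,7,8],[-11,7,8],[-11,7,8]]' --jaw '[0,0,0,0,0,0,0,0]'

```text
time: 10.78
eef_pos: [0.5838, -0.0785, 0.195]
tcp_rot: [[-0.809, 0.005, 0.588], [-0.098, 0.985, -0.144], [-0.58, -0.174, -0.796]]
force: [1.1, -0.8, -0.7]
grip_width: 0.109
gripper_force: 50.0
```

Run:
```python
from sim import *
s=robot.state()
go(M+N*.06,zy(-N,90).as_matrix())
run(s["joints"],[(M+N*.06,zy(-N,90)),(M+N*.045,zy(-N,90))])
```

```text
twist [-0.2208, 0.0067, -0.0081] trans [70.4, 25.6, 26.4] rows 1.9 | t 10.78 joints [2.8, 12.1, -6.2, 131.4, 88.0, 11.3, 5.9] F [1.1, -0.8, -0.7] grip 0.109 50.0
[ 0.543 -0.064  0.129] q [50, 27, -49, 134, 126, 11, -16] err 0.0
[ 0.551 -0.063  0.116] q [49, 30, -49, 133, 127, 14, -16] err 0.0
```

jog_arm --twist '[[-0.22,0,0],[-0.22,0,0],[-0.22,0,0],[-0.22,0,0],[-0.22,0,0],[-0.22,0,0],[-0.22,0,0],[-0.22,0,0]]' --translation '[[70,25,0],[70,25,0],[70,25,10],[70,25,26],[70,25,26],[70,25,26],[70,25,26],[70,25,26]]' --jaw '[0,0,0,0,0,0,0,0]'

```text
time: 11.45
eef_pos: [0.5418, -0.0638, 0.1275]
tcp_rot: [[-0.811, -0.123, 0.572], [-0.097, 0.992, 0.075], [-0.577, 0.005, -0.817]]
force: [1.2, -0.0, -0.4]
grip_width: 0.107
gripper_force: 50.0
```

Run:
```python
from sim import *
s=robot.state()
go(M+N*.045,zy(-N,90).as_matrix())
```

```text
twist [0.0003, 0.0044, -0.0084] trans [-1.2, -0.4, 14.4] rows 0.3 | t 11.45 joints [51.0, 25.8, -49.5, 134.9, 128.3, 11.5, -18.5] F [1.2, -0.0, -0.4] grip 0.107 50.0
```

Run:
```python
from sim import *
t=robot.read_camera("top");s=robot.read_camera("side");w=robot.read_camera("wrist");st=robot.state()
pickle.dump({"top":t,"side":s,"wrist":w,"p":st["eef_pos"],"R":st["tcp_rot"]},open("d2.pkl","wb"))
o=np.zeros((600,800,3),np.uint8)
o[:300,:400]=cv2.resize(t["image"][124:199,220:320,::-1],(400,300),interpolation=cv2.INTER_CUBIC)
o[300:,:400]=cv2.resize(s["image"][155:230,335:435,::-1],(400,300),interpolation=cv2.INTER_CUBIC)
o[:,400:]=cv2.resize(w["image"][90:315,245:395,::-1],(400,600),interpolation=cv2.INTER_CUBIC)
o=(255*(o/255)**0.6).astype(np.uint8)
cv2.imwrite("pics/hov2.png",o)
p=st["eef_pos"];z=st["tcp_rot"][:,2]
P=[M,W,p+z*.003,p+z*.025]
for n,c,a,b,f,ou,ov in(("top",t,220,124,4,0,0),("side",s,335,155,4,0,300),("wrist",w,245,90,8/3,400,0)):
    print(n,((proj(P,c,n=="wrist")-[a,b])*f+[ou,ov]).round().tolist())
```

```text
top [[191.0, 149.0], [196.0, 149.0], [176.0, 187.0], [178.0, 172.0]]
side [[191.0, 550.0], [187.0, 538.0], [124.0, 459.0], [149.0, 494.0]]
wrist [[580.0, 396.0], [567.0, 411.0], [595.0, 473.0], [595.0, 439.0]]
```

View pics/hov2.png

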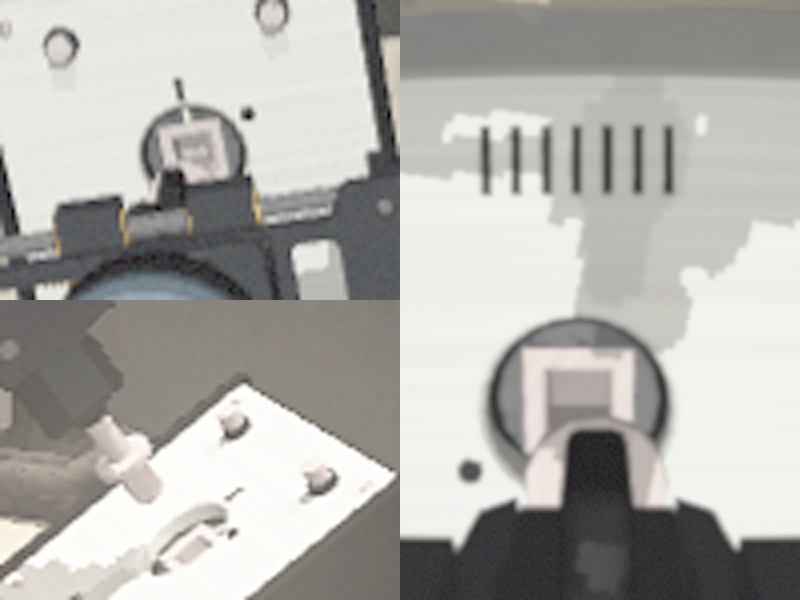

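Run:
```python
from sim import *
d=pickle.load(open("d2.pkl","rb"));print(d["p"],d["R"].round(4).tolist());print(-N,U,L)
w=d["wrist"]
for _ in range(2):
    x=robot.read_camera("wrist");s=robot.state();print(s["eef_pos"].round(4),x["T"][:3,3].round(4),s["time"],s["joints"].round(1))
C=d["R"]; print("cam in tool",(C.T@(w["T"][:3,3]-d["p"])).round(4),(C.T@w["T"][:3,:3]).round(3).tolist())
x=D["wrist"];C=down(40.2);print("d0 cam in tool ~",(C.T@(x["T"][:3,3]-[.4058,-.2825,.1904])).round(4),(C.T@x["T"][:3,:3]).round(3).tolist())
for h in(.003,.025,.04,.063):print(h,((proj([d["p"]+d["R"][:,2]*h],w,True)-[245,90])*8/3+[400,0]).round())
```

```text
[ 0.54234602 -0.06016598  0.12828019] [[-0.8096, -0.1303, 0.5723], [-0.1047, 0.9915, 0.0776], [-0.5775, 0.0029, -0.8164]]
[ 0.56873788  0.07434483 -0.81915204] [0.81224187 0.10617542 0.57357644] [-0.12961625  0.99156423  0.        ]
[ 0.5423 -0.0596  0.1283] [ 0.385  -0.08    0.2373] 11.65 [ 50.5  25.6 -49.4 134.9 128.4  11.5 -18.6]
[ 0.5421 -0.0593  0.1282] [ 0.3849 -0.0796  0.2373] 11.7 [ 50.5  25.6 -49.4 135.  128.4  11.5 -18.6]
cam in tool [ 0.0667  0.0005 -0.1806] [[-0.003, -0.965, -0.263], [1.0, -0.002, -0.002], [0.002, -0.263, 0.965]]
d0 cam in tool ~ [ 0.0682  0.0012 -0.1811] [[-0.003, -0.965, -0.263], [1.0, -0.002, -0.001], [0.0, -0.263, 0.965]]
0.003 [[595. 473.]]
0.025 [[595. 439.]]
0.04 [[596. 419.]]
0.063 [[596. 393.]]
```

Run:
```python
from sim import *
w=pickle.load(open("d2.pkl","rb"))["wrist"]
f=lambda P:((proj(P,w,True)-[245,90])*8/3+[400,0]).round(1).tolist()
print(f([M,M-U*.0136,M-U*.008,M+L*.0136,M-L*.0136,W-U*.023,W+L*.023,W-L*.023]))
st=robot.state();go(M+N*.045,zy(-N,90).as_matrix())
```

```text
[[579.6, 395.7], [579.2, 342.9], [579.4, 364.8], [633.7, 395.5], [525.6, 395.9], [565.8, 318.0], [661.1, 410.2], [473.3, 410.9]]
twist [0.0039, 0.0048, 0.0003] trans [-0.0, -4.8, 14.5] rows 0.4 | t 11.7 joints [50.5, 25.6, -49.4, 135.0, 128.4, 11.5, -18.6] F [0.3, 0.5, -0.5] grip 0.113 50.0
```

The socket in the wrist view is at (578,400) and the key axis projects to (596,393). The arm needs −5 mm in tool y and −1 mm in tool x. I'll correct that and go down to the mouth.

jog_arm --twist '[[0,0,0],[0,0,0],[0,0,0],[0,0,0],[0,0,0]]' --translation '[[-0.8,-5,5],[-0.8,-5,15],[-0.8,-5,28],[-0.8,-5,28],[-0.8,-5,28]]' --jaw '[0,0,0,0,0]'

```text
time: 12.12
eef_pos: [0.5587, -0.0623, 0.1047]
tcp_rot: [[-0.811, -0.131, 0.571], [-0.103, 0.991, 0.08], [-0.576, 0.006, -0.817]]
force: [-0.5, 0.1, -0.0]
grip_width: 0.108
gripper_force: 50.0
```

```bash
cat >> h.py <<'E'
M=M+.0008*U
E
python3 - <<'E'
from sim import *
w=robot.read_camera("wrist");w=robot.read_camera("wrist");s=robot.state();go(M+N*.003,zy(-N,90).as_matrix())
p=s["eef_pos"];z=s["tcp_rot"][:,2]
h=(p+z*.003-M)@N;print("height",h)
E
```

```text
twist [0.0046, 0.0039, -0.0024] trans [-1.1, 0.7, 28.7] rows 0.7 | t 12.22 joints [49.4, 31.0, -48.9, 133.3, 130.1, 15.1, -18.1] F [0.3, -0.2, -1.1] grip 0.11 50.0
height 0.028658735104040114
```

jog_arm --twist '[[0.004,0.004,0],[0.004,0.004,0],[0.004,0.004,0],[0.004,0.004,0]]' --translation '[[-1,0.5,8],[-1,0.5,14],[-1,0.5,18],[-1,0.5,18]]' --jaw '[0,0,0,0]'

```text
time: 12.55
eef_pos: [0.5697, -0.0611, 0.0906]
tcp_rot: [[-0.813, -0.127, 0.569], [-0.103, 0.992, 0.075], [-0.574, 0.003, -0.819]]
force: [-0.5, -0.3, -0.5]
grip_width: 0.115
gripper_force: 50.0
```

Run:
```python
from sim import *
s=robot.state();go(M+N*.003,zy(-N,90).as_matrix());print(s["tcp_rot"].T@s["force"],s["torque"])
```

```text
twist [0.0007, -0.0001, -0.0035] trans [-0.3, 0.6, 10.1] rows 0.2 | t 12.55 joints [47.4, 33.9, -48.0, 132.1, 130.2, 17.4, -17.8] F [-0.5, -0.3, -0.5] grip 0.115 50.0
[ 0.74398326 -0.1992373   0.0624259 ] [0.041126   0.52761586 0.00314027]
```

No contact force yet, with the shank tip about 12 mm inside. Pressing home now.

jog_arm --twist '[[0,0,0],[0,0,0],[0,0,0],[0,0,0]]' --translation '[[0,0,4],[0,0,8],[0,0,11],[0,0,11]]' --jaw '[0,0,0,0]'

```text
time: 12.88
eef_pos: [0.5755, -0.0605, 0.0829]
tcp_rot: [[-0.812, -0.128, 0.57], [-0.105, 0.992, 0.073], [-0.575, -0.0, -0.818]]
force: [-18.6, -3.8, 27.5]
grip_width: 0.112
gripper_force: 50.0
```

Run:
```python
from sim import *
s=robot.state();go(M+N*.003,zy(-N,90).as_matrix());print(s["tcp_rot"].T@s["force"],s["torque"])
```

```text
twist [-0.0014, 0.0014, -0.0015] trans [0.1, 0.8, 0.5] rows 0.0 | t 12.88 joints [46.9, 35.6, -47.9, 131.5, 130.9, 18.8, -17.8] F [-18.6, -3.8, 27.5] grip 0.112 50.0
[ -0.29568099  -1.37704478 -33.36797891] [-0.22906811  0.38062427 -0.21101654]
```

The key is seated: 33 N axial at the expected depth. Turning clockwise now, about +z of the tool, with slightly less pressure.

jog_arm --twist '[[0,0,0],[0,0,0.1],[0,0,0.2],[0,0,0.32],[0,0,0.44],[0,0,0.56],[0,0,0.68],[0,0,0.8]]' --translation '[[0,0,-0.4],[0,0,-0.4],[0,0,-0.4],[0,0,-0.4],[0,0,-0.4],[0,0,-0.4],[0,0,-0.4],[0,0,-0.4]]' --jaw '[0,0,0,0,0,0,0,0]'

```text
time: 13.55
eef_pos: [0.5757, -0.0614, 0.0831]
tcp_rot: [[-0.653, 0.498, 0.57], [0.644, 0.762, 0.072], [-0.398, 0.414, -0.819]]
force: [-12.0, -4.9, 17.4]
grip_width: 0.11
gripper_force: 50.0
```

Run:
```python
from sim import *
s=robot.state();go(M+N*.003,zy(-N,90-71).as_matrix());print(s["tcp_rot"].T@s["force"],s["tcp_rot"].T@s["torque"])
```

```text
twist [-0.0004, 0.0027, 0.4309] trans [1.4, 1.0, 0.6] rows 3.4 | t 13.55 joints [56.1, 42.5, -60.2, 131.1, 118.6, 26.4, -47.1] F [-12.0, -4.9, 17.4] grip 0.11 50.0
[ -2.25864572  -2.50759239 -21.40777167] [ 0.87564185 -0.01184391 -0.12506393]
```

jog_arm --twist '[[0,0,0.1],[0,0,0.2],[0,0,0.3],[0,0,0.4],[0,0,0.4]]' --translation '[[0,0,0],[0,0,0],[0,0,0],[0,0,0],[0,0,0]]' --jaw '[0,0,0,0,0]'

```text
time: 13.97
eef_pos: [0.575, -0.0611, 0.0826]
tcp_rot: [[-0.408, 0.714, 0.569], [0.89, 0.451, 0.073], [-0.204, 0.536, -0.819]]
force: [-16.0, -5.5, 19.5]
grip_width: 0.114
gripper_force: 50.0
```

Run:
```python
from sim import *
s=robot.state();go(M+N*.003,zy(-N,90-71).as_matrix());print(s["tcp_rot"].T@s["force"],s["tcp_rot"].T@s["torque"])
```

```text
twist [-0.0004, 0.0014, 0.0306] trans [1.0, 1.0, 0.5] rows 0.2 | t 13.97 joints [59.9, 47.1, -66.0, 131.0, 114.9, 31.3, -63.7] F [-16.0, -5.5, 19.5] grip 0.114 50.0
[ -2.39047815  -3.43786111 -25.44865649] [ 1.21578518 -0.31509256 -0.03150951]
```

jog_arm --twist '[[0,0,0.04],[0,0,0.08],[0,0,0.08]]' --translation '[[0,0,0],[0,0,0],[0,0,0]]' --jaw '[0,0,0]'

```text
time: 14.22
eef_pos: [0.5748, -0.0612, 0.0825]
tcp_rot: [[-0.353, 0.743, 0.569], [0.921, 0.382, 0.072], [-0.164, 0.55, -0.819]]
force: [-15.4, -4.4, 17.9]
grip_width: 0.11
gripper_force: 50.0
```

Run:
```python
from sim import *
s=robot.state();go(M+N*.003,zy(-N,90-71).as_matrix());print(s["tcp_rot"].T@s["force"],s["tcp_rot"].T@s["torque"])
```

```text
twist [-0.0008, 0.0018, -0.0451] trans [1.1, 1.2, 0.6] rows 0.4 | t 14.22 joints [60.4, 47.8, -66.9, 131.0, 114.5, 32.2, -67.2] F [-15.4, -4.4, 17.9] grip 0.11 50.0
[ -1.5655012   -3.31062808 -23.79063573] [ 1.23295055 -0.37498487 -0.29916821]
```

jog_arm --twist '[[0,0,0.05],[0,0,0.07],[0,0,0.07]]' --translation '[[0,0,0],[0,0,0],[0,0,0]]' --jaw '[0,0,0]'

```text
time: 14.47
eef_pos: [0.5748, -0.0612, 0.0825]
tcp_rot: [[-0.301, 0.765, 0.569], [0.945, 0.319, 0.072], [-0.126, 0.559, -0.819]]
force: [-14.7, -5.2, 16.8]
grip_width: 0.107
gripper_force: 50.0
```

Run:
```python
from sim import *
s=robot.state();go(M+N*.003,zy(-N,90-71).as_matrix());print(s["tcp_rot"].T@s["force"],s["tcp_rot"].T@s["torque"])
```

```text
twist [-0.0007, 0.002, -0.1131] trans [1.1, 1.1, 0.6] rows 0.9 | t 14.47 joints [60.8, 48.4, -67.6, 131.0, 114.2, 32.9, -70.4] F [-14.7, -5.2, 16.8] grip 0.107 50.0
[ -2.60549841  -3.51731031 -22.49374708] [ 1.21021176 -0.46623696 -0.72375741]
```

The turning torque has risen to 0.72 N m, so the switch is at its stop. I'll relieve the torque, release, and retreat along the axis.

jog_arm --twist '[[0,0,-0.05],[0,0,-0.05],[0,0,-0.05],[0,0,-0.05],[0,0,-0.05],[0,0,-0.05],[0,0,-0.05]]' --translation '[[0,0,-0.5],[0,0,-0.5],[0,0,-0.5],[0,0,-0.5],[0,0,-0.5],[0,0,-0.5],[0,0,-0.5]]' --jaw '[0,40,40,40,40,40,40]'

```text
time: 15.05
eef_pos: [0.5754, -0.0603, 0.0827]
tcp_rot: [[-0.34, 0.749, 0.569], [0.928, 0.364, 0.075], [-0.151, 0.554, -0.819]]
force: [0.2, -1.0, 0.5]
grip_width: 0.454
gripper_force: 0.0
```

jog_arm --twist '[[0,0,0],[0,0,0],[0,0,0],[0,0,0],[0,0,0],[0,0,0]]' --translation '[[0,0,-5],[0,0,-20],[0,0,-40],[0,0,-50],[0,0,-50],[0,0,-50]]' --jaw '[40,40,40,40,40,40]'

```text
time: 15.55
eef_pos: [0.547, -0.0648, 0.1241]
tcp_rot: [[-0.339, 0.749, 0.569], [0.928, 0.365, 0.073], [-0.153, 0.553, -0.819]]
force: [0.4, -0.7, 0.2]
grip_width: 0.452
gripper_force: 0.0
```

Run:
```python
from sim import *
t=robot.read_camera("top");s=robot.read_camera("side");w=robot.read_camera("wrist");st=robot.state()
print(st["joints"].round(1),st["force"],((st["eef_pos"]-M)@N).round(4))
o=np.zeros((600,800,3),np.uint8)
o[:300,:400]=cv2.resize(t["image"][124:199,220:320,::-1],(400,300),interpolation=cv2.INTER_CUBIC)
o[300:,:400]=cv2.resize(s["image"][155:230,335:435,::-1],(400,300),interpolation=cv2.INTER_CUBIC)
o[:,400:]=cv2.resize(w["image"][90:315,245:395,::-1],(400,600),interpolation=cv2.INTER_CUBIC)
cv2.imwrite("pics/end.png",(255*(o/255)**0.6).astype(np.uint8))
P=[M,M+N*.005,M+N*.064]
for n,c,a,b,f,ou,ov in(("top",t,220,124,4,0,0),("side",s,335,155,4,0,300),("wrist",w,245,90,8/3,400,0)):
    print(n,((proj(P,c,n=="wrist")-[a,b])*f+[ou,ov]).round().tolist())
```

```text
[ 64.8  38.1 -68.9 133.6 106.9  24.9 -65.4] [-0.1141293   0.23945767 -0.15706089] 0.053
top [[191.0, 147.0], [190.0, 150.0], [184.0, 189.0]]
side [[192.0, 549.0], [186.0, 542.0], [120.0, 448.0]]
wrist [[593.0, 406.0], [593.0, 412.0], [592.0, 503.0]]
```

View pics/end.png

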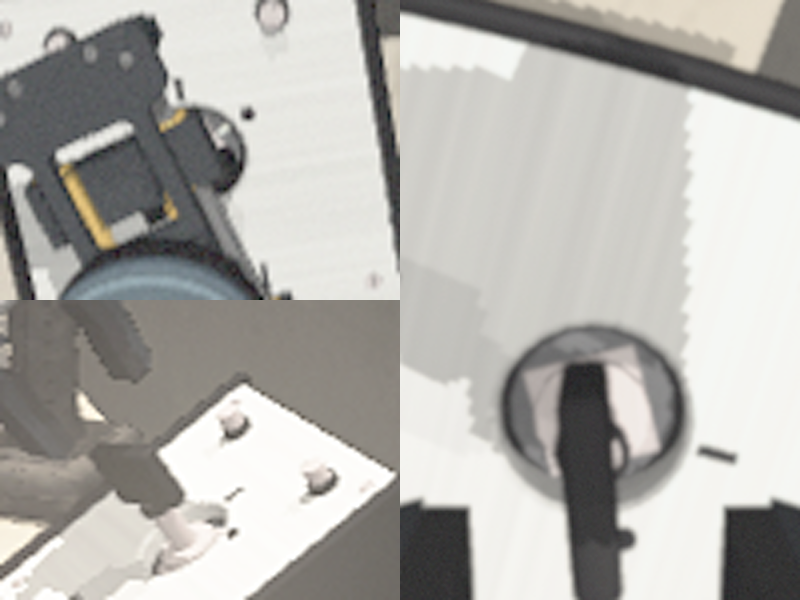

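The final view shows the key's collar on the barrel. The barrel edges sit about 14° from the tool, which has turned 74.6°, so the switch is at about 60°, and the pointer aims at the dot. The fingers are clear of the key, so I'll hand in.

```bash
python3 -c "
from bench import robot
print(robot.job_done())"
```

```text
the job is handed in; nothing more can be done
None
```

I handed the job in with the key fully home in the socket, the switch turned clockwise to its on stop at about 60°, and the gripper released and clear; no verdict came back.

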